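# Load the sharpening stone into its sprung holder

## Robot

A 6-joint arm with a two-finger parallel gripper is mounted at the origin on a cart in front of the work surface, level with it; the furniture and walls round the work are solid. World frame = base frame: x ahead of the robot, y to its left, z up, the work surface at z = 0. Lengths are in m, angles in rad, forces in N, time in s.
With the tool pointing down it reaches from about 0.3 to 0.875 m from the base axis. Payload 6.4 kg.
Tool frame: the origin (TCP) lies at the very end of the fingers, on their centre line; the grasp point (between the pads) lies 19 mm behind it; z points along the fingers, y is the line along which they close (so a half turn about z gives the same grasp; the last joint's range is limited). The gripper opens to 88 mm and grips with 3 to 60 N. Pads are 18 mm wide; open, the fingers measure 123 mm over their backs; the gripper's body (75 mm by 187 mm) begins 45 mm behind the grasp point.
Start: joints at [0.958, 0.181, 1.607, -0, 1.354, -0.206], TCP at [0.228, 0.528, 0.239] pointing down, gripper open.
Joint ranges: [-2.99, 2.99], [-0.89, 2.07], [0.3, 2.58], [-1.14, 4.28], [0, 2.63], [-3.12, 3.12]. Speed limits (rad/s): [2.57, 2.57, 3.01, 3.14, 3.14, 3.14].

## Interface

Orientations are given as [roll, pitch, yaw] about the fixed x, y, z axes, in that order (R = Rz(yaw) Ry(pitch) Rx(roll)).
In Python, from bench import ctrl, imaging, finish_job gives the robot as it stands.
- The arm moves only by the tool drive_tool, never from a script. Its argument "rows" is a list that holds one entry, the list of rows, each a list of 7 numbers: the turn, a rotation vector about the tool's x, y, z each as a share of 45 degrees, from -1 to 1, then the shift along the tool's x, y, z each as a share of 0.5 m, from -1 to 1, then the closure, from 0 (fully open) to 1 (shut). A call has 1 to 8 rows; each row is the pose to reach, as a shift and turn from the pose commanded when the call began, along the tool's axes at that moment; what a row does not reach only later rows make up. A row lasts 1/8 s, in which the tool goes at most 62.5 mm and 10.7 degrees, less where a joint would pass 70% of its speed; a pose out of reach is approached as far as the arm can. A call with a number of a shift or a turn outside -1 to 1 is refused whole. A call with a gripper value outside its range is refused whole. The fingers move at their own pace and stop on an object; the grip force is fixed at half the most. Time passes only in rows, so rows that repeat a pose let the fingers close. It gives the time, the measured TCP pose, the force, the opening and the grip force at its end, in the units of the state.
- ctrl.read_state(): the state, without advancing time (a new reading comes with each control period).
- imaging.camera(name): name is "scene" or "top"; returns a dict with "img" (420x560x3 uint8, blue, green, red), "range_z" (420x560 float32, m along the optical axis (not along the pixel's ray), 0 where there is no reading), "mtx" (3x3 intrinsics, pixels), "k1" (the pictures are not rectified: a ray, as slopes to the right and down, at radius r is drawn at 1 + k1 r^2 times it, then the intrinsics apply), "cam_to_world" (4x4, takes a point from camera to world coordinates). Camera axes: x right, y down, z forward; pixel columns grow to the right and rows downward; lengths in m; the calibration is good to about 2 mm. A picture is of the moment at which its call begins.
- finish_job(): hands the job in; it is judged then, once.
The state is a dict: "t": time; "qpos": joint angles; "qd": joint speeds; "tau": joint torques, N m; "tcp_pos": TCP position; "orientation": TCP orientation; "force": force on the tool from outside, world axes, zero at the start; "torque": the same for the moment, N m; "width": opening from 0.0 (shut) to 1.0 (fully open); "grasp_force": force on a finger pad.
Only numpy, scipy, OpenCV 4.12 (cv2) and the standard library are available. Lean on these libraries where they do the work, as an engineer would, in place of code of your own. Each camera call takes 0.05 s, during which the arm holds its last target. There are 200 camera calls.

## Task

Set the sharpening stone flat on the open front of its holder, then slide it in between the rails so that its end pushes the sprung hold-down arm up and the arm bears down on top of it. Keep sliding gently until the sprung buffer plate at the back just gives by a few millimetres, without ramming it to its stop, and leave the stone there. Do not disturb the mill or the cutlery.

Things in the scene. Friction and masses are not known exactly. Their poses are not given: they have to be found in the camera images.
- stone_center (a point): centre (half-way up) of the sharpening stone: a grey block 150 long (its x axis) x 50 wide (y) x 28 mm high (z), with a paler upper layer, about 0.4 kg, lying loose on the worktop to the left or right of the holder. Both ends are alike; either may go in first. Grip it across its 50 mm width, 35 to 45 mm behind its middle: up to 90 mm of it goes in past the flared mouth.
- holder: the wooden holder, fixed to the worktop; origin on its underside, x along the channel from the open front to the back, z up. Bed top 20 mm up. Front bed 44 mm wide, x = -92 to +20 mm, open at the sides. Behind it an adjustable stop with a buffer plate ends the channel; the plate's face may stand anywhere from x = 82 to 100 mm, so it must be found by feel.
- rails: the two steel rails; origin in the middle of the channel's mouth, on the bed's top, 16 mm in x from the holder's origin; same axes. They are 18 mm high and stand on the bed from x = 36 to 122 mm of the holder, 53 mm apart inside (the stone is 50 wide); from x = 16 to 36 mm they flare out to about 63 mm.
- holddown (a joint): angle (rad) of the hold-down arm about its pivot pin (56 mm above the worktop); 0 = at rest with the toe 20 mm above the bed, grows as the toe rises; about 0.12 when the toe bears on the stone. Its spring presses on the stone with about 4 to 5 N.
- holddown_toe (a point): underside of the toe of the steel hold-down arm (24 mm wide), 40 mm above the worktop at rest, at x = 62 mm of the holder. The arm comes forward from posts at x = 132 mm; ahead of the toe it turns up like a ski tip to a lip at x = 14 mm. A stone slid in meets this ramp at about x = 40 mm. Lifting the arm takes a push of about 10 to 25 N, sliding on beneath it 5 to 13 N.
- buffer (a joint): how far (m) the buffer plate at the back has been pushed in: 0 = free, hard stop at 0.010. It starts to give at about 2.4 N and needs 0.8 N more for each mm. Friction under the arm then keeps the stone where it is left.
- mill: small salt mill, 44 mm thick, 90 high, upright on the other side of the holder from the stone; origin at its foot. Leave alone.
- teaspoon: teaspoon 132 mm long lying left of the holder; origin under its middle. Leave alone.
- cakefork: cake fork 146 mm long lying right of the holder; origin under its middle. Leave alone.
There are look-alikes about, which are no part of the job. There is more than one size of the part that bears stone_center; the job needs the larger.

How it is judged:
On the way, in this order (a step that is already met when the one before it is completed fails the run):
1. the stone lies flat on the open front of the bed, in line with the channel, the hold-down arm still down (z of stone_center in the frame of holder between 0.031 and 0.038 m and x of stone_center in the frame of holder below -0.02 m and y of stone_center in the frame of holder between -0.01 and 0.01 m and angle between the x axis of stone_center and the x axis of holder, either way round below 0.15 rad and value of joint holddown below 0.03 rad), for 0.1 s.
2. the stone's end has pushed the arm up and is under its toe (value of joint holddown above 0.08 rad and x of stone_center in the frame of holder above -0.015 m), for 0.1 s.
At the end, for the whole second after the job is handed in: the stone lies flat on the bed between the rails (within 4 mm of the middle, 0.06 rad of straight), the hold-down arm rests on top of it (0.08 to 0.17 rad), the buffer plate is pushed in by 1 to 7 mm, the mill is where it was (15 mm), and all is at rest (value of joint buffer between 0.001 and 0.007 m and value of joint holddown between 0.08 and 0.17 rad and z of stone_center in the frame of holder between 0.031 and 0.0365 m and y of stone_center in the frame of holder between -0.004 and 0.004 m and angle between the x axis of stone_center and the x axis of holder, either way round below 0.06 rad and angle between stone_center's own z axis and vertical below 0.05 rad and not (distance of mill from where it was at the start of the episode above 0.015 m) and velocity of joint holddown between -0.05 and 0.05 rad/s); the robot touches nothing.
It fails at once if the buffer plate is rammed to its stop (pushed in more than 9 mm) (value of joint buffer above 0.009 m).
It fails at once if the stone is jammed against the rails with more than 30 N (contact force between stone and rails above 30 N).
It fails at once if the stone is forced against the hold-down arm with more than 30 N (contact force between stone and holddown above 30 N).
It fails at once if the mill is pushed more than 15 mm or tipped (distance of mill from where it was at the start of the episode above 0.015 m or angle between mill's own z axis and vertical above 0.2 rad).
It fails at once if the teaspoon or the cake fork is moved more than 20 mm (distance of any of teaspoon, cakefork from where it was at the start of the episode above 0.02 m).
It also fails if it takes over 72 s, if anything falls off the work surface, if the arm or the gripper's body presses on something with over 40 N, if the wrist force passes 120 N, or if a joint passes its speed limit or range.

## Working session

There is one attempt and no reset: what is moved stays moved. The work goes in short steps, Python scripts to look and compute and a tool call to move; the robot and the scene stay as the last step left them, time stands still between calls to the robot, and variables do not carry over. Pictures are saved under pics/ and viewed, at most 10 in all, crops included, and the job is handed in when it is done.

Besides the shell and the picture viewer there is one more tool, called after "Call:" as name(argument=value, ...), one argument or row to a line, values as JSON. drive_tool: Moves the arm, as the interface text tells. Its arguments: {"type":"object","properties":{"rows":{"type":"array","items":{"type":"array","items":{"type":"array","items":{"type":"number","minimum":-1,"maximum":1}}}}},"required":["rows"]}

```bash
mkdir -p pics; cat > h.py <<'E'
import numpy as np, cv2
from bench import ctrl, imaging
def world(c):
    """world xyz of every pixel (from depth)"""
    h,w=c["range_z"].shape; K=c["mtx"]
    u,v=np.meshgrid(np.arange(w,dtype=float),np.arange(h,dtype=float))
    p=np.stack([u.ravel(),v.ravel()],1)[:,None]
    n=cv2.undistortPoints(p,np.array(K),np.array([c["k1"],0,0,0.])).reshape(h,w,2)
    z=c["range_z"]; P=np.dstack([n*z[...,None],z]); T=np.array(c["cam_to_world"])
    W=P@T[:3,:3].T+T[:3,3]; W[z==0]=np.nan
    return W
def rays(c,px):
    n=cv2.undistortPoints(np.array(px,float)[:,None],np.array(c["mtx"]),np.array([c["k1"],0,0,0.])).reshape(-1,2)
    T=np.array(c["cam_to_world"]); return T[:3,3],np.c_[n,np.ones(len(n))]@T[:3,:3].T
def onplane(c,px,z):
    o,d=rays(c,px); return o+d*((z-o[2])/d[:,2])[:,None]
E
python3 - <<'E'
from h import *
for n in("top","scene"):
    c=imaging.camera(n); cv2.imwrite(f"pics/{n}0.png",c["img"]); print(n,np.round(c["cam_to_world"],3).tolist(),c["k1"],c["mtx"][0])
print(ctrl.read_state())
E
```

```text
top [[-0.0, -0.993, 0.115, 0.446], [-1.0, 0.004, 0.028, -0.015], [-0.028, -0.115, -0.993, 0.928], [0.0, 0.0, 0.0, 1.0]] -0.04009079342479041 [382.41664745   0.         278.24862064]
scene [[0.581, -0.607, 0.543, 0.033], [-0.814, -0.442, 0.376, -0.359], [0.012, -0.66, -0.751, 0.795], [0.0, 0.0, 0.0, 1.0]] -0.1044210941262278 [477.57683855   0.         280.0770804 ]
{'t': 0.1, 'qpos': array([ 9.57669350e-01,  1.81438519e-01,  1.60784667e+00, -2.94929695e-05,
        1.35380580e+00, -2.06283504e-01]), 'qd': array([ 6.56791870e-04, -1.92563820e-03, -6.87596194e-04,  1.52186558e-03,
        3.90821325e-05,  6.42883467e-04]), 'tau': array([ 1.44456385e-05, -4.34817696e+01, -3.42696619e+01,  7.02387630e-02,
        3.40019481e-02, -6.68094435e-05]), 'tcp_pos': array([0.22725027, 0.52769146, 0.23794575]), 'orientation': array([-3.14012018e+00, -2.78714022e-04,  2.73475535e+00]), 'force': array([-0.40584893, -0.28651472, -0.09428419]), 'torque': array([-0.05621906,  0.00296745, -0.02434515]), 'grasp_force': 0.0, 'width': 0.9976410389649186}
```

View pics/top0.png

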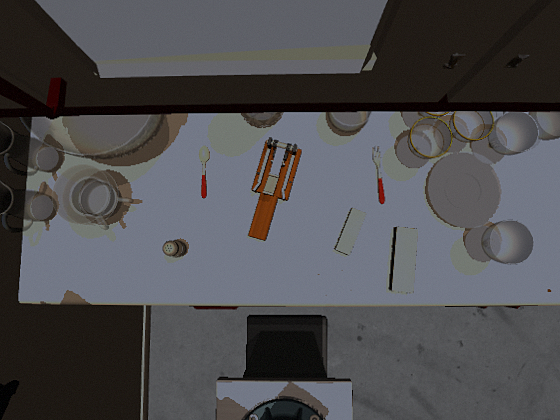

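View pics/scene0.png

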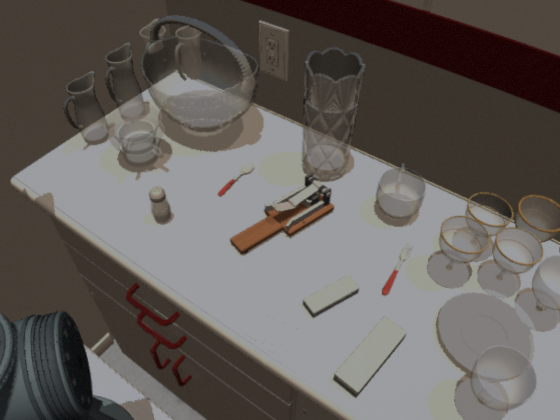

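The top view shows the holder from (262,230) in front to (283,145) at the back. The large stone is at about (403,259), the small look-alike at (350,231), the mill at (174,248), the spoon at (204,172) and the fork at (379,175). Next I measure.

```bash
python3 - <<'E'
from h import *
c=imaging.camera("top"); W=world(c); im=c["img"]; hsv=cv2.cvtColor(im,cv2.COLOR_BGR2HSV)
cv2.imwrite("pics/crop1.png",cv2.resize(im[120:310,150:430],None,fx=2.8,fy=2.8,interpolation=cv2.INTER_CUBIC))
print("table z",np.nanmedian(W[270:290,250:330,2]))
def rect(m,z,name):
    cs,_=cv2.findContours(m.astype(np.uint8),cv2.RETR_EXTERNAL,cv2.CHAIN_APPROX_NONE)
    for k in cs:
        if cv2.contourArea(k)<120: continue
        P=onplane(c,k.reshape(-1,2),z)[:,:2].astype(np.float32)
        r=cv2.minAreaRect(P*1000); print(name,cv2.boundingRect(k),"ctr",np.round(r[0],1),"size",np.round(r[1],1),round(r[2],1))
        print('   corners',np.round(cv2.boxPoints(r)).tolist())
Z=W[...,2]
m=(Z>0.02)&(Z<0.04); roi=np.zeros_like(m); roi[195:300,325:425]=1
rect(m&roi,.028,"stone")
o=(hsv[...,0]<20)&(hsv[...,1]>130); roi=np.zeros_like(m); roi[125:245,235:310]=1
rect(o&roi&(Z<.03),.02,"holder")
# bed patches axis: orange front bed
o2=o&roi&(abs(Z-.02)<.006); o2[:200]=0
rect(o2,.02,"frontbed")
print("bed z",np.nanmedian(Z[o2]))
m=(Z>.05)&(Z<.12); roi=np.zeros_like(m); roi[230:270,155:195]=1
q=W[m&roi]; print("mill",np.median(q,0),q.min(0),q.max(0))
E
```

```text
table z 0.0002986004725443747
stone (391, 227, 27, 66) ctr [ 432.9 -282.5] size [ 52.9 150.6] 83.6
   corners [[355.0, -300.0], [505.0, -317.0], [511.0, -265.0], [361.0, -248.0]]
stone (336, 208, 30, 47) ctr [ 499.8 -160.2] size [ 35.5 106.8] 67.1
   corners [[444.0, -156.0], [542.0, -197.0], [556.0, -165.0], [457.0, -123.0]]
holder (283, 149, 18, 52) ctr [637.7 -23. ] size [ 11.  129.3] 74.0
   corners [[574.0, -11.0], [698.0, -46.0], [701.0, -36.0], [577.0, 0.0]]
holder (248, 146, 45, 95) ctr [593.8  32.4] size [ 63.2 228.4] 76.0
   corners [[475.0, 29.0], [697.0, -26.0], [712.0, 35.0], [491.0, 91.0]]
frontbed (248, 200, 29, 41) ctr [532.2  48.4] size [ 43. 100.] 73.9
   corners [[478.0, 42.0], [574.0, 14.0], [586.0, 55.0], [490.0, 83.0]]
bed z 0.020217615197416716
mill [0.45887715 0.24535916 0.08375201] [0.44110581 0.23284145 0.05010698] [0.47555761 0.26972883 0.09209919]
```

View pics/crop1.png

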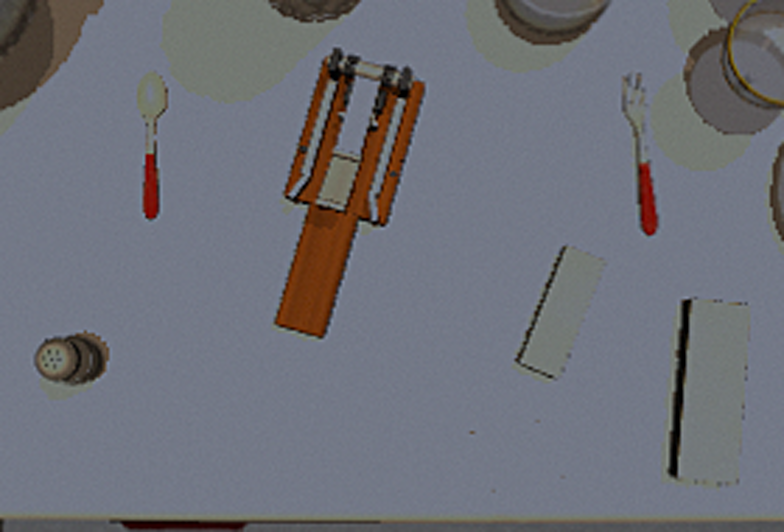

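The crop confirms it: the rails run from about (300,190) to (335,80) and from (378,215) to (405,85), with the hold-down arm between them. I'll refine the pose using points from both cameras.

```bash
cat >> h.py <<'E'
def cmd(p,yaw=None):
    """row numbers to reach TCP p (mm) and yaw(deg), tool down"""
    from scipy.spatial.transform import Rotation as R
    s=ctrl.read_state(); A=R.from_euler("xyz",s["orientation"])
    d=A.inv().apply(np.array(p)/1000-s["tcp_pos"])/.5
    B=R.from_euler("xyz",[180,0,yaw],degrees=True); r=(A.inv()*B).as_rotvec(degrees=True)/45
    print("turn",np.round(r,4),"shift",np.round(d,4),"tcp",np.round(s["tcp_pos"]*1000,1),"rpy",np.round(np.degrees(s["orientation"]),2),"F",np.round(s["force"],1),"w",round(s["width"]*88,1),"gf",s["grasp_force"],"t",s["t"])
E
python3 - <<'E'
from h import *
a=np.radians(-16.1); ex=np.array([np.cos(a),np.sin(a)]); ey=np.array([-ex[1],ex[0]]); O=np.array([.5724,.037])
for n in("top","scene"):
    c=imaging.camera(n); W=world(c); im=c["img"]; hsv=cv2.cvtColor(im,cv2.COLOR_BGR2HSV); Z=W[...,2]
    m=(Z>.025)&(Z<.033)&(abs(W[...,0]-.433)<.12)&(abs(W[...,1]+.282)<.06)
    r=cv2.minAreaRect((W[m][:,:2]*1000).astype(np.float32)); print(n,"stone",np.round(r,1) if 0 else r)
    q=W[m][:,:2]; u,s,vt=np.linalg.svd(q-q.mean(0),full_matrices=False); print("  mean",q.mean(0)*1000,"ang",np.degrees(np.arctan2(vt[0,1],vt[0,0])),np.median(Z[m]))
    d=W[...,:2]-O; X=d@ex*1000; Y=d@ey*1000
    o=(hsv[...,0]<22)&(hsv[...,1]>120)
    fb=o&(abs(Z-.02)<.005)&(X>-100)&(X<12)&(abs(Y)<35)
    xs=X[fb]; ys=Y[fb]; print("  front bed xmin",xs.min(),"z",np.median(Z[fb]))
    for lo in range(-90,10,20):
        k=(xs>lo)&(xs<lo+20); print("   ",lo,ys[k].min().round(1),ys[k].max().round(1))
    rl=(Z>.033)&(Z<.043)&(X>36)&(X<122)&(abs(Y)<45)&(hsv[...,1]<110)
    for lo in range(36,122,20):
        k=rl&(X>lo)&(X<lo+20); y=Y[k]; 
        for sg in(1,-1):
            t=y[(y*sg>18)]; 
            if len(t): print("   rail",lo,sg,len(t),t.min().round(1),np.median(t).round(1),t.max().round(1))
cmd([400,-278,120],173.6)
E
```

```text
top stone ((432.7976379394531, -283.40924072265625), (51.56349563598633, 150.55308532714844), 83.36298370361328)
  mean [ 432.57767136 -283.20976983] ang 173.36919193309654 0.028490363721019152
  front bed xmin -91.76041015818328 z 0.020232816216181004
    -90 -20.9 21.7
    -70 -21.1 21.8
    -50 -21.6 21.4
    -30 -21.3 21.0
    -10 -21.5 21.5
   rail 36 1 27 26.5 30.0 33.8
   rail 36 -1 29 -34.5 -30.7 -26.6
   rail 56 1 26 26.6 30.6 34.2
   rail 56 -1 27 -34.4 -30.5 -26.5
   rail 76 1 27 26.7 30.2 34.4
   rail 76 -1 28 -34.4 -30.7 -27.0
   rail 96 1 25 26.6 29.9 34.2
   rail 96 -1 26 -34.2 -30.3 -26.9
   rail 116 1 8 26.5 31.0 33.4
   rail 116 -1 8 -34.0 -31.3 -28.0
scene stone ((431.7925109863281, -282.2392578125), (50.19003677368164, 151.8383331298828), 83.21597290039062)
  mean [ 427.59365456 -282.17813543] ang 173.09501943664063 0.028149419234915984
  front bed xmin -94.13834092009998 z 0.019783872279423464
    -90 -22.1 20.8
    -70 -21.9 19.7
    -50 -22.1 21.8
    -30 -22.0 20.5
    -10 -22.2 21.6
   rail 36 1 32 26.6 29.5 36.5
   rail 36 -1 34 -35.1 -32.1 -26.0
   rail 56 1 34 25.9 29.3 35.5
   rail 56 -1 34 -35.7 -30.9 -24.3
   rail 76 1 34 24.7 29.6 36.8
   rail 76 -1 32 -35.3 -31.3 -26.1
   rail 96 1 32 26.1 30.1 35.1
   rail 96 -1 30 -34.4 -30.0 -18.0
   rail 116 1 7 27.9 30.5 33.9
   rail 116 -1 12 -34.4 -31.5 -25.7
turn [-0.0009 -0.0004 -0.3757] shift [-0.9549 -1.3434  0.2374] tcp [227.3 527.9 238.3] rpy [-1.7996e+02 -1.0000e-02  1.5669e+02] F [-0.3  0.8 -0.3] w 88.1 gf 0.0 t 0.25
```

```bash
python3 -c "
from h import *
cmd([400,110,220],165)"
```

```text
turn [-0.001  -0.0003 -0.1846] shift [-0.6479 -0.6309  0.037 ] tcp [227.3 527.9 238.3] rpy [-1.7996e+02 -1.0000e-02  1.5669e+02] F [-0.3  0.8 -0.3] w 88.1 gf 0.0 t 0.25
```

Call:
drive_tool(
  rows=[
    [[0,0,-0.185,-0.648,-0.631,0.037,0],[0,0,-0.185,-0.648,-0.631,0.037,0],[0,0,-0.185,-0.648,-0.631,0.037,0],[0,0,-0.185,-0.648,-0.631,0.037,0],[0,0,-0.185,-0.648,-0.631,0.037,0],[0,0,-0.185,-0.648,-0.631,0.037,0],[0,0,-0.185,-0.648,-0.631,0.037,0],[0,0,-0.185,-0.648,-0.631,0.037,0]],
  ],
)

```text
t: 1.25
tcp_pos: [0.4012, 0.1072, 0.2203]
orientation: [-3.141, 0.001, 2.875]
force: [-0.0, 0.5, 0.2]
width: 0.997
grasp_force: 0.0
```

```bash
python3 -c "
from h import *
cmd([391.8,-278.2,100],173.2)"
```

```text
turn [-0.0005  0.0007 -0.1883] shift [-0.1848 -0.7485  0.2409] tcp [401.2 107.2 220.3] rpy [-1.7998e+02  3.0000e-02  1.6472e+02] F [-0.   0.5  0.2] w 87.7 gf 0.0 t 1.25
```

Call:
drive_tool(
  rows=[
    [[0,0,-0.188,-0.185,-0.749,0.241,0],[0,0,-0.188,-0.185,-0.749,0.241,0],[0,0,-0.188,-0.185,-0.749,0.241,0],[0,0,-0.188,-0.185,-0.749,0.241,0],[0,0,-0.188,-0.185,-0.749,0.241,0],[0,0,-0.188,-0.185,-0.749,0.241,0],[0,0,-0.188,-0.185,-0.749,0.241,0],[0,0,-0.188,-0.185,-0.749,0.241,0]],
  ],
)

```text
t: 2.25
tcp_pos: [0.3927, -0.2763, 0.0989]
orientation: [3.14, -0.001, 3.025]
force: [0.7, -0.8, 0.6]
width: 0.999
grasp_force: 0.0
```

```bash
python3 -c "
from h import *
cmd([391.8,-278.2,4],173.2)"
```

```text
turn [ 0.0016 -0.0013  0.0032] shift [ 0.0011 -0.0043  0.1897] tcp [ 392.7 -276.3   98.9] rpy [ 1.7993e+02 -6.0000e-02  1.7334e+02] F [ 0.7 -0.8  0.6] w 87.9 gf 0.0 t 2.25
```

Call:
drive_tool(
  rows=[
    [[0,0,0,0.001,-0.003,0.1,0],[0,0,0,0.001,-0.003,0.17,0],[0,0,0,0.001,-0.003,0.188,0],[0,0,0,0.001,-0.003,0.188,0],[0,0,0,0.001,-0.003,0.188,0]],
  ],
)

```text
t: 2.88
tcp_pos: [0.3932, -0.2775, 0.0073]
orientation: [-3.14, 0.002, 3.029]
force: [-0.0, -0.4, 0.4]
width: 1.002
grasp_force: 0.0
```

```bash
python3 -c "
from h import *
cmd([391.8,-278.2,4],173.2)"
```

```text
turn [-0.0023  0.0026  0.0072] shift [ 0.0027 -0.0017  0.0066] tcp [ 393.2 -277.5    7.3] rpy [-1.7990e+02  1.2000e-01  1.7352e+02] F [-0.  -0.4  0.4] w 88.2 gf 0.0 t 2.875
```

Call:
drive_tool(
  rows=[
    [[0,0,0,0,0,0.005,0],[0,0,0,0,0,0.005,1],[0,0,0,0,0,0.005,1],[0,0,0,0,0,0.005,1],[0,0,0,0,0,0.005,1],[0,0,0,0,0,0.005,1],[0,0,0,0,0,0.005,1],[0,0,0,0,0,0.005,1]],
  ],
)

```text
t: 3.88
tcp_pos: [0.3921, -0.2771, 0.0032]
orientation: [-3.141, -0.0, 3.028]
force: [-0.9, -1.0, -0.8]
width: 0.563
grasp_force: 30.0
```

```bash
python3 -c "
from h import *
cmd([391.8,-278.2,4],173.2)"
```

```text
turn [-0.0002 -0.      0.0061] shift [ 0.0003 -0.0022 -0.0015] tcp [ 392.1 -277.1    3.2] rpy [-179.99   -0.    173.47] F [-0.9 -1.  -0.8] w 49.6 gf 29.99540263786912 t 3.875
```

Call:
drive_tool(
  rows=[
    [[0,0,0,0,0,-0.1,1],[0,0,0,0,0,-0.2,1],[0,0,0,0,0,-0.2,1],[0,0,0,0,0,-0.2,1]],
  ],
)

```text
t: 4.38
tcp_pos: [0.3911, -0.2758, 0.1017]
orientation: [3.14, -0.002, 3.028]
force: [-0.3, 0.3, -5.7]
width: 0.564
grasp_force: 30.0
```

```bash
python3 -c "
from h import *
cmd([475.4,65,100],163.9)"
```

```text
turn [ 0.0022 -0.0029  0.2129] shift [-0.0901  0.6963  0.0045] tcp [ 391.1 -275.8  101.7] rpy [ 1.7989e+02 -1.2000e-01  1.7348e+02] F [-0.3  0.3 -5.7] w 49.6 gf 29.99951953534037 t 4.375
```

Call:
drive_tool(
  rows=[
    [[0,0,0.03,-0.012,0.09,0,1],[0,0,0.06,-0.024,0.19,0,1],[0,0,0.1,-0.038,0.29,0,1],[0,0,0.13,-0.05,0.39,0,1],[0,0,0.16,-0.063,0.49,0,1],[0,0,0.19,-0.077,0.59,0.003,1],[0,0,0.213,-0.09,0.68,0.004,1],[0,0,0.213,-0.09,0.696,0.004,1]],
  ],
)

```text
t: 5.38
tcp_pos: [0.4743, 0.0663, 0.0985]
orientation: [-3.141, -0.005, 2.864]
force: [-0.3, -0.4, -4.7]
width: 0.568
grasp_force: 30.0
```

```bash
cat > look.py <<'E'
from h import *
import sys
# stone pose in the holder frame from the top face at height zt (mm), both cameras
a=np.radians(-16.1); ex=np.array([np.cos(a),np.sin(a)]); ey=np.array([-ex[1],ex[0]]); O=np.array([.5724,.037])
zt=float(sys.argv[1])/1000; x0=float(sys.argv[2])
for n in("top","scene"):
    c=imaging.camera(n); W=world(c); Z=W[...,2]; d=W[...,:2]-O; X=d@ex*1000; Y=d@ey*1000
    sat=cv2.cvtColor(c["img"],cv2.COLOR_BGR2HSV)[...,1]
    m=(abs(Z-zt)<.0035)&(abs(Y)<45)&(abs(X-x0)<100)&(sat<90)
    m=cv2.morphologyEx(m.astype(np.uint8),cv2.MORPH_OPEN,np.ones((3,3)))>0
    x,y=X[m],Y[m]; print(n,"n",m.sum(),"x",x.min().round(1),x.max().round(1),"z",(np.median(Z[m])*1000).round(1))
    for lo in range(int(x0-80),int(x0+80),20):
        k=(x>lo)&(x<lo+20)
        if k.sum()>8: print("  ",lo,y[k].min().round(1),y[k].max().round(1))
    cv2.imwrite(f"pics/{n}_{sys.argv[3]}.png",c["img"])
E
python3 look.py 125 -60 carry
python3 -c "
from h import *
cmd([475.4,65,50],163.9)"
```

```text
turn [-0.0005 -0.0067  0.0035] shift [-0.0031 -0.001   0.0974] tcp [474.3  65.8  98.7] rpy [-179.98   -0.3   164.06] F [-0.1  1.5 -5.6] w 49.8 gf 30.000028274953365 t 5.425Traceback (most recent call last):
  File "look.py", line 11, in <module>
    x,y=X[m],Y[m]; print(n,"n",m.sum(),"x",x.min().round(1),x.max().round(1),"z",(np.median(Z[m])*1000).round(1))
                                           ~~~~~^^
    return umr_minimum(a, axis, None, out, keepdims, initial, where)
ValueError: zero-size array to reduction operation minimum which has no identity
```

```bash
python3 - <<'E'
from h import *
c=imaging.camera("scene"); cv2.imwrite("pics/s2.png",cv2.resize(c["img"][130:330,150:430],None,fx=2.8,fy=2.8))
c=imaging.camera("top"); cv2.imwrite("pics/t2.png",c["img"])
W=world(c);a=np.radians(-16.1); ex=np.array([np.cos(a),np.sin(a)]); ey=np.array([-ex[1],ex[0]]); O=np.array([.5724,.037])
d=W[...,:2]-O; X=d@ex*1000; Y=d@ey*1000;Z=W[...,2]*1000
for lo in range(-150,60,10):
    k=(X>lo)&(X<lo+10)&(abs(Y)<20)
    if k.sum(): print(lo,k.sum(),np.percentile(Z[k],[5,50,95]).round(1))
E
```

```text
-150 50 [415.7 423.2 429.8]
-140 224 [423.6 434.7 441.5]
-130 247 [439.7 444.7 448.4]
-120 256 [447.  450.1 452.3]
-110 254 [450.8 452.5 454. ]
-100 250 [450.8 452.5 454. ]
-90 241 [447.5 450.5 452.7]
-80 225 [440.6 445.3 449. ]
-70 191 [427.  436.3 442.7]
-60 39 [419.  425.7 431.9]
-30 4 [116.1 117.6 118.5]
-20 59 [112.6 115.4 117.5]
-10 83 [112.2 114.6 117.2]
0 85 [111.  113.6 115.7]
10 51 [110.3 112.4 114.9]
20 349 [ 57.4 595.8 619.2]
30 1448 [539.8 588.2 618. ]
40 377 [ 21.3 606.3 615.9]
50 676 [ 44.3 490.8 609.3]
```

View pics/s2.png

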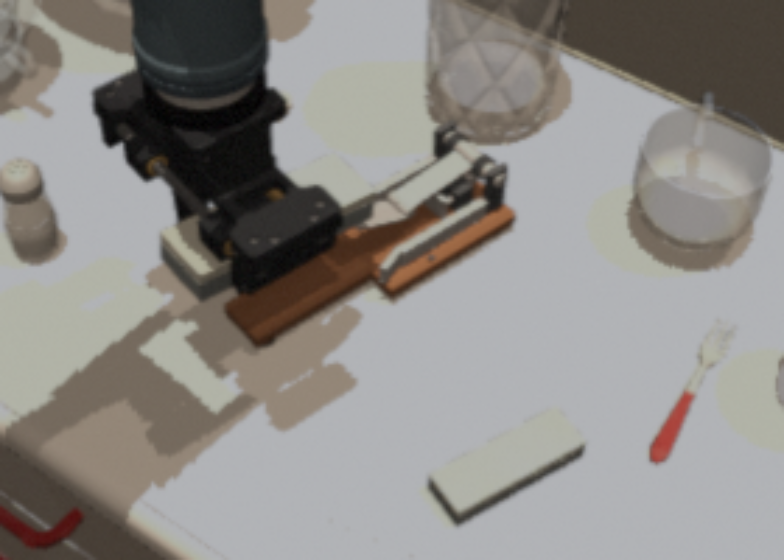

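The picture shows the stone held at about (270,220), in line with the bed. Its nose is about 6° down and close to the arm's lip at (380,205). I'll back off 14 mm before lowering, then let the bed level it.

```bash
python3 -c "
from h import *
cmd([460.9,69.2,45],163.9)"
```

```text
turn [-0.0012 -0.0048  0.0011] shift [0.0292 0.0031 0.1089] tcp [474.7  63.7  99.4] rpy [-179.94   -0.22  163.95] F [ 0.3  0.6 -5.2] w 49.5 gf 29.99946366995573 t 5.525
```

Call:
drive_tool(
  rows=[
    [[0,0,0,0.029,0,0,1],[0,0,0,0.029,0,0.04,1],[0,0,0,0.029,0,0.08,1],[0,0,0,0.029,0,0.108,1],[0,0,0,0.029,0,0.108,1],[0,0,0,0.029,0,0.108,1]],
  ],
)

```text
t: 6.28
tcp_pos: [0.4628, 0.0674, 0.0477]
orientation: [3.142, 0.001, 2.86]
force: [0.8, -0.4, -5.3]
width: 0.561
grasp_force: 30.0
```

```bash
cat > avg.py <<'E'
from h import *
# time-averaged hand pose in the holder frame (camera calls let time pass: new readings)
a=np.radians(-16.1); ex=np.array([np.cos(a),np.sin(a)]); ey=np.array([-ex[1],ex[0]]); O=np.array([572.4,37.])
c=imaging.camera("top"); s=[]
for i in range(4):
    if i: c=imaging.camera("top" if i%2==0 else "scene")
    s.append(ctrl.read_state())
p=np.mean([q["tcp_pos"] for q in s],0)*1000; F=np.mean([q["force"] for q in s],0); d=p[:2]-O
o=np.mean([np.unwrap(np.r_[0,0,np.pi,q["orientation"]])[3:] if 0 else np.mod(q["orientation"],2*np.pi) for q in s],0)
print("t",s[-1]["t"],"hx %.1f hy %.1f z %.1f"%(d@ex,d@ey,p[2]),"yaw-163.9=%.2f"%(np.degrees(o[2])-163.9),"roll-180 %.2f"%(np.degrees(o[0])-180),"pitch",round(np.degrees((s[-1]["orientation"][1])),2),"F along %.1f side %.1f up %.1f"%(F[:2]@ex,F[:2]@ey,F[2]),"w",round(s[-1]["width"]*88,1))
E
python3 avg.py
```

```text
t 6.475 hx -113.6 hy -1.0 z 47.9 yaw-163.9=-0.01 roll-180 -0.01 pitch 0.07 F along 0.3 side -0.0 up -4.5 w 49.5
```

Call:
drive_tool(
  rows=[
    [[0,0,0,0,0.001,0.012,1],[0,0,0,0,0.001,0.022,1],[0,0,0,0,0.001,0.03,1],[0,0,0,0,0.001,0.036,1],[0,0,0,0,0.001,0.042,1],[0,0,0,0,0.001,0.046,1],[0,0,0,0,0.001,0.046,1]],
  ],
)

```text
t: 7.35
tcp_pos: [0.4625, 0.0682, 0.0242]
orientation: [3.142, -0.0, 2.86]
force: [-3.0, 1.7, -0.1]
width: 0.567
grasp_force: 30.0
```

```bash
python3 avg.py; python3 look.py 48 -75 p1
```

```text
t 7.55 hx -114.2 hy -0.5 z 24.3 yaw-163.9=-0.01 roll-180 -0.00 pitch 0.0 F along -3.1 side -0.2 up -0.5 w 49.6
top n 370 x -45.8 3.0 z 48.1
   -55 -12.5 21.4
   -35 -26.8 22.2
   -15 -26.3 22.1
scene n 580 x -149.9 2.0 z 48.4
   -155 -27.1 22.9
   -135 -25.7 26.5
   -55 -27.0 23.1
   -35 -27.5 23.5
   -15 -26.4 22.1
```

Call:
drive_tool(
  rows=[
    [[0,0,-0.01,-0.012,0.002,0,1],[0,0,-0.01,-0.025,0.003,0,1],[0,0,-0.01,-0.037,0.003,0,1],[0,0,-0.01,-0.048,0.003,0,1],[0,0,-0.01,-0.048,0.003,0,1]],
  ],
)

```text
t: 8.28
tcp_pos: [0.4874, 0.0625, 0.0245]
orientation: [3.141, 0.002, 2.868]
force: [1.6, -0.4, -2.0]
width: 0.565
grasp_force: 30.0
```

```bash
python3 avg.py; python3 look.py 48 -50 p2
```

```text
t 8.475 hx -89.1 hy 1.0 z 24.5 yaw-163.9=0.43 roll-180 -0.01 pitch 0.1 F along 1.7 side -0.1 up -2.4 w 49.6
top n 230 x -12.0 50.0 z 48.3
   -10 -25.1 24.6
   10 -24.5 24.4
scene n 523 x -124.7 49.9 z 48.4
   -130 -26.5 25.6
   -110 -24.4 23.7
   -30 -21.0 25.6
   -10 -25.3 26.3
   10 -24.9 22.2
```

Step 1 pose reached: the stone is flat at z 48 mm on top, centred within 0.2 mm and its front is at x≈27. Now I slide it in gently.

Call:
drive_tool(
  rows=[
    [[0,0,0,-0.004,0,0.001,1],[0,0,0,-0.008,0,0.001,1],[0,0,0,-0.012,0,0.001,1],[0,0,0,-0.016,0,0.001,1],[0,0,0,-0.02,0,0.001,1],[0,0,0,-0.024,0,0.001,1],[0,0,0,-0.028,0,0.001,1],[0,0,0,-0.032,0,0.001,1]],
  ],
)

```text
t: 9.57
tcp_pos: [0.4986, 0.0596, 0.0234]
orientation: [-3.141, -0.007, 2.869]
force: [-14.0, 3.5, 16.0]
width: 0.565
grasp_force: 30.0
```

```bash
python3 avg.py
```

```text
t 9.775 hx -77.2 hy 1.2 z 23.4 yaw-163.9=0.47 roll-180 0.03 pitch -0.37 F along -10.9 side -0.2 up 9.9 w 49.6
```

Call:
drive_tool(
  rows=[
    [[0,0,0,-0.003,0,-0.001,1],[0,0,0,-0.006,0,-0.001,1],[0,0,0,-0.009,0,-0.001,1],[0,0,0,-0.012,0,-0.001,1]],
  ],
)

```text
t: 10.28
tcp_pos: [0.4995, 0.0593, 0.0232]
orientation: [-3.14, -0.017, 2.869]
force: [-28.9, 5.9, 27.5]
width: 0.567
grasp_force: 30.0
```

```bash
python3 avg.py
```

```text
t 10.475 hx -76.2 hy 1.2 z 23.2 yaw-163.9=0.50 roll-180 0.08 pitch -0.99 F along -26.7 side -0.9 up 24.8 w 49.3
```

Call:
drive_tool(
  rows=[
    [[0,0,0,0,0,-0.002,1],[0,0,0,0,0,-0.004,1],[0,0,0,0,0,-0.004,1]],
  ],
)

```text
t: 10.85
tcp_pos: [0.502, 0.0583, 0.0238]
orientation: [-3.141, -0.011, 2.869]
force: [-6.9, 2.8, -4.9]
width: 0.564
grasp_force: 30.0
```

```bash
python3 avg.py; python3 - <<'E'
from h import *
s=ctrl.read_state(); print(s["torque"])
c=imaging.camera("scene"); cv2.imwrite("pics/s3.png",cv2.resize(c["img"][150:270,190:370],None,fx=4.4,fy=4.4,interpolation=cv2.INTER_CUBIC))
E
```

```text
t 11.05 hx -73.6 hy 1.0 z 23.7 yaw-163.9=0.48 roll-180 0.06 pitch -0.64 F along -8.2 side 1.3 up -4.9 w 49.6
[0.56096573 1.38950325 0.12729428]
```

View pics/s3.png

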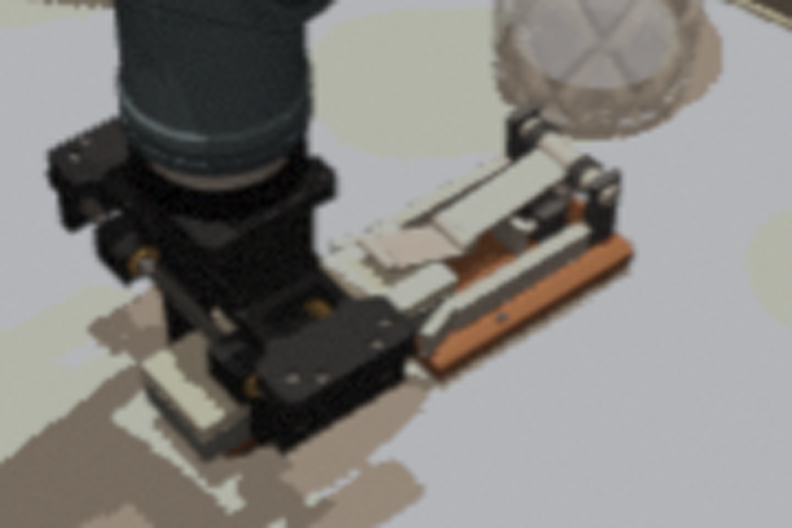

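The picture shows the stone's nose at (430,285) between the flared rails, with the ski tip at (400,245) just above it. Taking off the down-load freed it. I'll continue in small steps and keep the vertical force near zero.

Call:
drive_tool(
  rows=[
    [[0,0,0,-0.003,0,0,1],[0,0,0,-0.006,0,0,1],[0,0,0,-0.008,0,0,1],[0,0,0,-0.008,0,0,1]],
  ],
)

```text
t: 11.6
tcp_pos: [0.5054, 0.0572, 0.0235]
orientation: [-3.14, -0.012, 2.869]
force: [-9.6, 2.3, -3.5]
width: 0.564
grasp_force: 30.0
```

```bash
python3 avg.py
```

```text
t 11.8 hx -70.0 hy 0.9 z 23.5 yaw-163.9=0.47 roll-180 0.07 pitch -0.68 F along -9.4 side 0.2 up -3.9 w 49.8
```

Sliding well. I'll go on in 8 mm steps.

Call:
drive_tool(
  rows=[
    [[0,0,0,-0.003,0,0,1],[0,0,0,-0.006,0,0,1],[0,0,0,-0.009,0,0,1],[0,0,0,-0.012,0,0,1],[0,0,0,-0.015,0,0,1],[0,0,0,-0.016,0,0,1]],
  ],
)

```text
t: 12.55
tcp_pos: [0.5112, 0.0556, 0.0233]
orientation: [-3.14, -0.016, 2.869]
force: [-16.8, 4.3, 4.4]
width: 0.565
grasp_force: 30.0
```

```bash
python3 avg.py
```

```text
t 12.75 hx -64.0 hy 0.9 z 23.3 yaw-163.9=0.48 roll-180 0.09 pitch -0.92 F along -16.5 side -0.6 up 2.7 w 49.8
```

Call:
drive_tool(
  rows=[
    [[0,0,0,0,0,-0.001,1],[0,0,0,-0.003,0,-0.0015,1],[0,0,0,-0.006,0,-0.0015,1],[0,0,0,-0.009,0,-0.0015,1],[0,0,0,-0.012,0,-0.0015,1],[0,0,0,-0.012,0,-0.0015,1]],
  ],
)

```text
t: 13.5
tcp_pos: [0.5183, 0.0536, 0.0239]
orientation: [-3.14, -0.013, 2.869]
force: [-8.9, 2.7, -4.3]
width: 0.56
grasp_force: 30.0
```

```bash
python3 avg.py
```

```text
t 13.7 hx -55.9 hy 1.0 z 24.1 yaw-163.9=0.47 roll-180 0.07 pitch -0.63 F along -8.0 side 0.2 up -5.2 w 49.9
```

Call:
drive_tool(
  rows=[
    [[0,0,0,-0.003,0,0,1],[0,0,0,-0.006,0,0,1],[0,0,0,-0.01,0,0,1],[0,0,0,-0.014,0,0,1],[0,0,0,-0.018,0,0,1],[0,0,0,-0.02,0,0,1]],
  ],
)

```text
t: 14.45
tcp_pos: [0.5296, 0.0504, 0.0243]
orientation: [-3.141, -0.01, 2.869]
force: [-5.8, 1.5, -6.5]
width: 0.564
grasp_force: 30.0
```

```bash
python3 avg.py; python3 look.py 48 -5 p3
```

```text
t 14.65 hx -44.8 hy 1.0 z 24.4 yaw-163.9=0.46 roll-180 0.06 pitch -0.56 F along -5.7 side -0.1 up -6.5 w 49.8
top n 37 x -77.7 71.3 z 48.7
   -85 -19.1 -3.9
   55 12.9 23.1
scene n 364 x -80.7 69.5 z 48.7
   -85 -26.2 23.8
   -65 -26.1 27.2
   15 -4.2 5.6
   35 -25.3 -0.4
   55 -24.4 -7.9
```

Call:
drive_tool(
  rows=[
    [[0,0,0,-0.002,0,0.0005,1],[0,0,0,-0.004,0,0.0005,1],[0,0,0,-0.006,0,0.0005,1],[0,0,0,-0.008,0,0.0005,1],[0,0,0,-0.01,0,0.0005,1]],
  ],
)

```text
t: 15.38
tcp_pos: [0.5343, 0.0491, 0.0241]
orientation: [-3.141, -0.01, 2.869]
force: [-5.9, 0.8, -6.7]
width: 0.566
grasp_force: 30.0
```

```bash
python3 avg.py
```

```text
t 15.575 hx -39.8 hy 1.1 z 24.1 yaw-163.9=0.46 roll-180 0.06 pitch -0.56 F along -5.6 side 0.0 up -6.8 w 49.4
```

Call:
drive_tool(
  rows=[
    [[0,0,0,-0.002,0,0,1],[0,0,0,-0.004,0,0,1]],
  ],
)

```text
t: 15.82
tcp_pos: [0.5362, 0.0486, 0.024]
orientation: [-3.141, -0.01, 2.869]
force: [-6.6, 1.5, -6.6]
width: 0.566
grasp_force: 30.0
```

```bash
python3 avg.py
```

```text
t 16.025 hx -37.8 hy 1.1 z 24.1 yaw-163.9=0.46 roll-180 0.06 pitch -0.56 F along -5.7 side -0.2 up -6.7 w 49.5
```

Call:
drive_tool(
  rows=[
    [[0,0,0,-0.002,0,0,1],[0,0,0,-0.004,0,0,1],[0,0,0,-0.004,0,0,1]],
  ],
)

```text
t: 16.4
tcp_pos: [0.5383, 0.048, 0.0241]
orientation: [-3.141, -0.01, 2.869]
force: [-4.6, 2.0, -7.1]
width: 0.569
grasp_force: 30.0
```

```bash
python3 avg.py
```

```text
t 16.6 hx -35.8 hy 1.1 z 24.1 yaw-163.9=0.46 roll-180 0.06 pitch -0.55 F along -5.3 side 0.0 up -6.7 w 49.7
```

Call:
drive_tool(
  rows=[
    [[0,0,0,-0.002,0,0,1],[0,0,0,-0.004,0,0,1],[0,0,0,-0.004,0,0,1]],
  ],
)

```text
t: 16.98
tcp_pos: [0.5403, 0.0475, 0.0241]
orientation: [-3.141, -0.01, 2.869]
force: [-4.6, 1.8, -6.9]
width: 0.566
grasp_force: 30.0
```

```bash
python3 avg.py
```

```text
t 17.175 hx -33.8 hy 1.2 z 24.1 yaw-163.9=0.46 roll-180 0.06 pitch -0.55 F along -5.3 side 0.1 up -6.6 w 50.0
```

Call:
drive_tool(
  rows=[
    [[0,0,0,-0.002,0,0,1],[0,0,0,-0.004,0,0,1],[0,0,0,-0.004,0,0,1]],
  ],
)

```text
t: 17.55
tcp_pos: [0.5422, 0.0469, 0.024]
orientation: [-3.141, -0.01, 2.869]
force: [-4.6, 2.3, -7.0]
width: 0.563
grasp_force: 30.0
```

```bash
python3 avg.py
```

```text
t 17.75 hx -31.8 hy 1.2 z 24.1 yaw-163.9=0.46 roll-180 0.06 pitch -0.55 F along -5.4 side 0.4 up -6.8 w 49.9
```

Call:
drive_tool(
  rows=[
    [[0,0,0,-0.002,0,0,1],[0,0,0,-0.004,0,0,1],[0,0,0,-0.004,0,0,1]],
  ],
)

```text
t: 18.12
tcp_pos: [0.5441, 0.0464, 0.024]
orientation: [-3.141, -0.01, 2.869]
force: [-5.4, 0.9, -6.8]
width: 0.563
grasp_force: 30.0
```

```bash
python3 avg.py
```

```text
t 18.325 hx -29.7 hy 1.2 z 24.1 yaw-163.9=0.46 roll-180 0.06 pitch -0.55 F along -5.4 side 0.1 up -6.8 w 50.0
```

Call:
drive_tool(
  rows=[
    [[0,0,0,-0.002,0,0,1],[0,0,0,-0.004,0,0,1],[0,0,0,-0.004,0,0,1]],
  ],
)

```text
t: 18.7
tcp_pos: [0.5461, 0.0458, 0.024]
orientation: [-3.141, -0.01, 2.869]
force: [-5.3, 1.3, -6.2]
width: 0.566
grasp_force: 30.0
```

```bash
python3 avg.py
```

```text
t 18.9 hx -27.7 hy 1.2 z 24.1 yaw-163.9=0.46 roll-180 0.06 pitch -0.55 F along -5.2 side -0.1 up -7.3 w 49.7
```

Call:
drive_tool(
  rows=[
    [[0,0,0,-0.002,0,0,1],[0,0,0,-0.004,0,0,1],[0,0,0,-0.004,0,0,1]],
  ],
)

```text
t: 19.27
tcp_pos: [0.5481, 0.0453, 0.024]
orientation: [-3.141, -0.01, 2.869]
force: [-4.7, 1.2, -6.4]
width: 0.567
grasp_force: 30.0
```

```bash
python3 avg.py
```

```text
t 19.475 hx -25.7 hy 1.2 z 24.0 yaw-163.9=0.46 roll-180 0.06 pitch -0.55 F along -5.1 side -0.3 up -6.9 w 49.6
```

Call:
drive_tool(
  rows=[
    [[0,0,0,-0.002,0,0,1],[0,0,0,-0.004,0,0,1],[0,0,0,-0.004,0,0,1]],
  ],
)

```text
t: 19.85
tcp_pos: [0.5487, 0.0451, 0.0236]
orientation: [-3.14, -0.012, 2.869]
force: [-9.0, 2.5, -4.7]
width: 0.57
grasp_force: 30.0
```

```bash
python3 avg.py
```

```text
t 20.05 hx -25.0 hy 1.3 z 23.6 yaw-163.9=0.46 roll-180 0.07 pitch -0.7 F along -8.4 side 0.5 up -5.5 w 49.7
```

Call:
drive_tool(
  rows=[
    [[0,0,0,-0.002,0,0,1],[0,0,0,-0.004,0,0,1],[0,0,0,-0.004,0,0,1]],
  ],
)

```text
t: 20.42
tcp_pos: [0.55, 0.0448, 0.0235]
orientation: [-3.14, -0.014, 2.869]
force: [-10.2, 1.8, -4.8]
width: 0.56
grasp_force: 30.0
```

```bash
python3 avg.py
```

```text
t 20.625 hx -23.6 hy 1.3 z 23.5 yaw-163.9=0.46 roll-180 0.07 pitch -0.77 F along -11.2 side -0.3 up -4.1 w 49.7
```

Call:
drive_tool(
  rows=[
    [[0,0,0,-0.002,0,0,1],[0,0,0,-0.004,0,0,1],[0,0,0,-0.004,0,0,1]],
  ],
)

```text
t: 21.0
tcp_pos: [0.551, 0.0445, 0.0233]
orientation: [-3.14, -0.016, 2.869]
force: [-14.5, 3.6, -1.6]
width: 0.561
grasp_force: 30.0
```

```bash
python3 avg.py; python3 - <<'E'
from h import *
c=imaging.camera("scene"); cv2.imwrite("pics/s4.png",cv2.resize(c["img"][150:270,190:370],None,fx=4.4,fy=4.4,interpolation=cv2.INTER_CUBIC))
E
```

```text
t 21.2 hx -22.6 hy 1.3 z 23.3 yaw-163.9=0.47 roll-180 0.08 pitch -0.89 F along -14.5 side -0.5 up -1.3 w 49.7
```

View pics/s4.png

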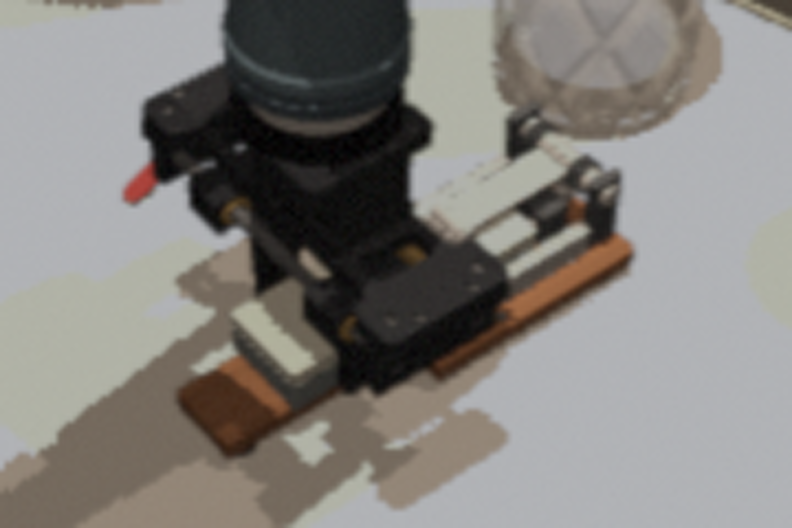

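The picture shows the stone deep under the arm, with its nose at (505,235) beyond the toe near the buffer block. The force rise puts the plate at about x=90 mm, pushed in by roughly 3 mm. I'll ease the push off and then release.

Call:
drive_tool(
  rows=[
    [[0,0,0,0.002,0,0,1],[0,0,0,0.004,0,0,1],[0,0,0,0.004,0,0,1]],
  ],
)

```text
t: 21.62
tcp_pos: [0.5511, 0.0445, 0.0238]
orientation: [-3.141, -0.011, 2.869]
force: [-7.4, 1.6, -6.3]
width: 0.566
grasp_force: 30.0
```

```bash
python3 avg.py
```

```text
t 21.825 hx -22.6 hy 1.3 z 23.7 yaw-163.9=0.45 roll-180 0.06 pitch -0.65 F along -7.9 side 0.3 up -6.1 w 49.8
```

Call:
drive_tool(
  rows=[
    [[0,0,0,0.002,0,0,1],[0,0,0,0.003,0,0,1],[0,0,0,0.003,0,0,1],[0,0,0,0.003,0,0,0.3],[0,0,0,0.003,0,0,0],[0,0,0,0.003,0,0,0],[0,0,0,0.003,0,0,0],[0,0,0,0.003,0,0,0]],
  ],
)

```text
t: 22.82
tcp_pos: [0.5551, 0.0436, 0.0269]
orientation: [3.142, 0.001, 2.868]
force: [0.1, -0.2, 0.8]
width: 0.999
grasp_force: 0.0
```

```bash
python3 avg.py
```

```text
t 23.025 hx -18.6 hy 1.5 z 26.8 yaw-163.9=0.44 roll-180 -0.00 pitch 0.0 F along 0.5 side -0.2 up -0.6 w 88.0
```

Call:
drive_tool(
  rows=[
    [[0,0,0,0.02,0,0,0],[0,0,0,0.03,0,-0.03,0],[0,0,0,0.03,0,-0.12,0],[0,0,0,0.06,0,-0.24,0],[0,0,0,0.16,0,-0.3,0],[0,0,0,0.28,0,-0.3,0],[0,0,0,0.36,0,-0.3,0],[0,0,0,0.36,0,-0.3,0]],
  ],
)

```text
t: 24.02
tcp_pos: [0.3793, 0.0931, 0.1772]
orientation: [3.141, 0.001, 2.87]
force: [-0.3, -1.3, 0.2]
width: 1.0
grasp_force: 0.0
```

```bash
python3 avg.py; python3 look.py 48.5 10 end
python3 - <<'E'
import cv2
t=cv2.imread("pics/top_end.png"); s=cv2.imread("pics/scene_end.png")
cv2.imwrite("pics/e.png",cv2.hconcat([cv2.resize(t[130:250,240:320],(400,600),interpolation=cv2.INTER_CUBIC),cv2.resize(s[160:265,220:345],(400,336),interpolation=cv2.INTER_CUBIC).__class__(0) if 0 else cv2.copyMakeBorder(cv2.resize(s[160:265,220:345],(400,336),interpolation=cv2.INTER_CUBIC),0,264,0,0,cv2.BORDER_CONSTANT)]))
E
```

```text
t 24.225 hx -198.1 hy 0.3 z 177.6 yaw-163.9=0.46 roll-180 -0.02 pitch 0.09 F along 0.5 side 0.3 up 0.5 w 88.1
top n 935 x -56.1 92.6 z 48.2
   -70 -24.4 22.2
   -50 -25.2 23.9
   -30 -24.7 23.9
   -10 -25.0 23.7
   10 -24.6 24.3
   30 -24.5 24.7
   50 -24.5 24.0
   70 -24.4 24.6
scene n 951 x -58.4 93.1 z 48.0
   -70 -25.4 24.7
   -50 -25.9 25.2
   -30 -25.4 25.0
   -10 -26.2 25.8
   10 -25.7 25.3
   30 -24.7 4.6
   50 -26.1 -6.5
   70 -24.9 -4.0
```

View pics/e.png

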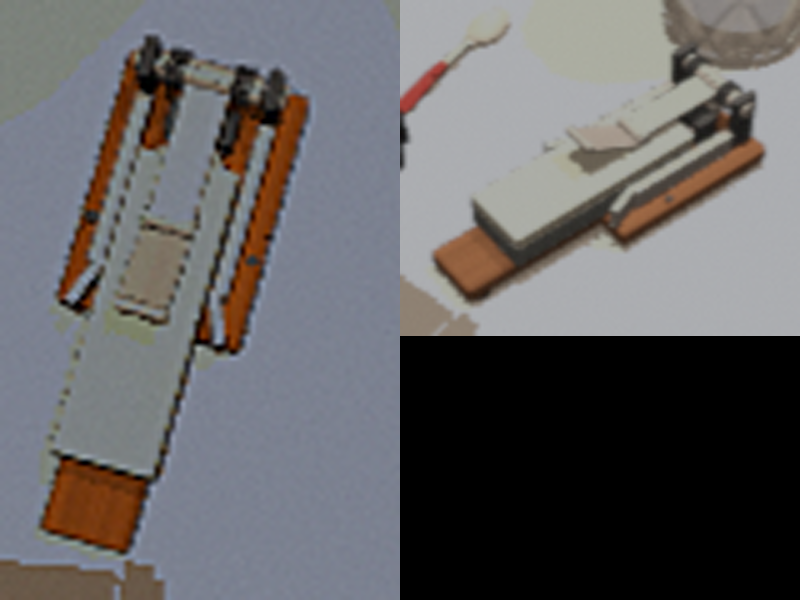

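The end picture shows the stone flat between the rails, with its rear at (105,460) and its nose at (230,165) under the arm. It moved 22 mm since the earlier check, the same as the hand, so it did not spring back after release. The plate is in about 2.5 to 3 mm.

```bash
python3 -c "
from bench import finish_job
print(finish_job())"
```

```text
the job is handed in; nothing more can be done
None
```

I handed the job in with the stone flat and centred between the rails, the hold-down arm bearing on it and the buffer plate pushed in by about 2.5–3 mm (estimated from force and hand travel, not read directly); the script returned no verdict.

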